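# Unlock the finds box with its drive key

### The job

Take the T-handled key out of its wooden stand and put it into the lock on top of the grey steel box: feel gently for the slot hidden inside, push the key fully home, then turn it clockwise until the bolt is fully drawn and the drawer springs open. Never force the key against the lock, leave it standing fully home in the lock, and leave the things around undisturbed.

Things in the scene. Friction and masses are not known exactly. Their poses are not given: they have to be found in the camera images.
- key: Steel key, 90 g, standing upright in the stand. Origin on its axis at the collar's underside; z up, x along the handle's long side. Above the origin: collar, a disc 32 mm across, 5 mm high, then the flat black handle, 44 mm along x, 14 mm along y (grip it across y), from 4 to 42 mm up. Below: shank and tang, see key_tip. Half a turn about z gives the same key.
- key_tip (a point): Foot of the key's tang, on the axis, 34 mm below the key's origin; axes as the key. The tang is flat, 18 mm along x, 6 mm along y, 12 mm long; above it is the round shank, 20 mm across and 22 mm long up to the collar, its last 3 mm tapered to 17 mm.
- key_stand: Light wooden block 56 x 56 x 44 mm, fixed, origin at the centre of its underside; hole in the top 23 mm across, 38 mm deep, in which the key stands with its collar resting on the block's top.
- lockbox: Grey steel box, fixed, 160 (x) x 140 (y) x 90 (z) mm, origin at the centre of its underside, z up; the drawer is in its -x face. The keyhole is in the middle of the top.
- lock_mouth (a point): Centre of the keyhole's mouth, level with the box's top, 90 mm above the desk; axes as the box. A round bore 22 mm across with a 2 mm chamfer leads 22 mm down to the plug. Fully home, the key's collar rests on the box's top and the key's origin is here. Push lightly, some 5 N: more than 35 N between key and lock is forcing it.
- plug_face (a point): Centre of the plug's flat face, at the foot of the bore, 68 mm above the desk; axes as the box (they do not turn with the plug). In it is a slot 22 x 8 mm, 14 mm deep, unseen: its long side lies anywhere within 0.9 rad of the box's x axis. The tang drops in when within 0.1 to 0.2 rad of it; else it stands on the face, collar 12 mm above the box.
- lock_bolt (a joint): Travel of the hidden bolt, m: 0 locked, drawn when over 0.009, 0.0128 at the plug's stop. Turning the plug clockwise from above draws it, after some idle turn: slot 0.91 rad clockwise of the box's x axis starts it, 1.45 frees the drawer, 1.6 draws the bolt, 1.73 gives 0.011, 1.86 is the stop. The plug resists with some 0.15 N m and stays where left.
- box_drawer (a joint): Travel of the drawer out of the box's -x face, m: 0 shut; a spring pushes it to 0.04 when the bolt lets go. It has no handle.
- notebook: Dark green notebook 108 x 153 x 14 mm lying flat, origin at the centre of its underside; to be left alone.
- lens_cap: Black lens cap 54 mm across, 10 mm high, lying flat; origin at the centre of its underside; to be left alone.
- glue_stick: Yellow glue stick with red cap, 24 mm thick, 95 mm long, lying; origin under its centre; to be left alone.

How it is judged:
On the way, in this order (a step that is already met when the one before it is completed fails the run):
1. the key is fully home in the lock (horizontal distance between key and lock_mouth below 0.0025 m and z of key in the frame of lockbox below 0.093 m and angle between key's own z axis and vertical below 0.08 rad), for 0.2 s.
2. the key, still fully home, has drawn the bolt (all of step 1 and value of joint lock_bolt above 0.009 m), for 0.2 s.
At the end, for the whole second after the job is handed in: The bolt is drawn more than 9 mm, the drawer has sprung out more than 30 mm, and the key stands at rest fully home in the lock: collar less than 3 mm above the box's top, axis within 2.5 mm of the keyhole's centre and within 0.08 rad of upright (all of step 2 and value of joint box_drawer above 0.03 m and linear speed of key below 0.02 m/s); the robot touches nothing.
It fails at once if the key is forced: more than 35 N between key and lock box (contact force between key and lockbox above 35 N).
It fails at once if the notebook is shifted more than 30 mm (distance of notebook from where it was at the start of the episode above 0.03 m).
It fails at once if the lens cap is shifted more than 30 mm (distance of lens_cap from where it was at the start of the episode above 0.03 m).
It fails at once if the glue stick is shifted more than 30 mm (distance of glue_stick from where it was at the start of the episode above 0.03 m).
It also fails if it takes over 67 s, if anything falls off the work surface, if the arm or the gripper's body presses on something with over 40 N, if the wrist force passes 120 N, or if a joint passes its speed limit or range.

### The arm

A 6-joint arm with a two-finger parallel gripper is mounted at the origin on a cart in front of the work surface, level with it; the furniture and walls round the work are solid. World frame = base frame: x ahead of the robot, y to its left, z up, the work surface at z = 0. Lengths are in m, angles in rad, forces in N, time in s.
With the tool pointing down it reaches from about 0.3 to 0.875 m from the base axis. Payload 6.4 kg.
Tool frame: the origin (TCP) lies midway between the tips of the shut fingers; the grasp point (between the pads) lies ctrl.grip_depth behind it (ctrl.grip_depth is the distance from the TCP to the grasp point, in m); x points along the fingers, y is the direction in which the jaws open and shut, and the axes are right-handed (so a half turn about x gives the same grasp; the last joint's range is limited). The gripper opens to 85 mm and grips with 20 to 120 N. Pads are 22 mm wide; open, the fingers measure 114 mm over their backs; the gripper's body (76 mm by 85 mm) begins 54 mm behind the grasp point. The pads swing forward as they close: fully open they stand 13 mm farther back than shut.
Start: joints at [-1.497, 0.181, 1.607, -0, 1.354, -0.206], TCP at [0.159, -0.553, 0.231] pointing down, gripper open.
Joint ranges: [-2.99, 2.99], [-0.89, 2.07], [0.3, 2.58], [-1.14, 4.28], [0, 2.63], [-3.12, 3.12]. Speed limits (rad/s): [2.57, 2.57, 3.01, 3.14, 3.14, 3.14].

### API

Orientations are given as a unit quaternion [w, x, y, z].
In Python, from bench import ctrl gives the robot as it stands.
- The arm moves only by the shell command python3 -m creep 'ROWS'. ROWS is text: rows parted by semicolons, each of 7 numbers parted by spaces: the opening, from 0 (shut) to 1 (fully open), then the shift along the tool's x, y, z in cm, then the turn, a rotation vector about the tool's x, y, z in rad. In form: claw x y z ax ay az; .... A call has 1 to 10 rows; each row shifts and turns the pose as measured when the row begins, along the tool's axes as they then stand; what a row does not reach is not made up. A row lasts 1/8 s, in which the tool goes at most 62.5 mm and 10.7 degrees, less where a joint would pass 70% of its speed; a pose out of reach is approached as far as the arm can. A call with a gripper value outside its range is refused whole. The fingers move at their own pace and stop on an object; the grip force is fixed at half the most. Time passes only in rows, so rows that do not move let the fingers close. It gives the time, the measured TCP pose, the force and the opening at its end, in the units of the state.
- ctrl.get_obs(): the state, without advancing time (a new reading comes with each control period).
- ctrl.camera(name): name is "side" or "top"; returns (picture, depth): 400x640x3 uint8, blue, green, red; 400x640 float32, m along the optical axis (not along the pixel's ray), 0 where there is no reading.
- ctrl.calibration(name): a dict with "mtx" (3x3 intrinsics, pixels), "R" (3x3) and "t" (3): a world point X has camera coordinates R X + t. Camera axes: x right, y down, z forward; pixel columns grow to the right and rows downward; lengths in m; the calibration is good to about 2 mm. A picture is of the moment at which its call begins. calibration takes no time and is no camera call.
- ctrl.hand_in(): hands the job in, once; it reports no verdict.
Trained networks look in the newest picture that a camera, given by its name, has taken for a name from the list of things; names that differ only in an ending like _2 or _b are one class to them, and where a whole thing is asked for, a point or a joint stands for the part that bears it (a point fixed in the world has none). Each returns a list of dicts, best first, with "confidence" (0 to 1); they miss things now and then, are a little off and sometimes report something else, mostly with a low value. They report only what shows in the picture. A call takes as long as a camera call.
- ctrl.find_in(query, camera): "rect" ([left, top, right, bottom] in pixels, round what is visible of it).
The state is a dict: "time_s": time; "q": joint angles; "dq": joint speeds; "joint_efforts": joint torques, N m; "eef_pos": TCP position; "eef_rot": TCP orientation; "wrist_force": force on the tool from outside, world axes, zero at the start; "torque": the same for the moment, N m; "opening": opening from 0.0 (shut) to 1.0 (fully open).
Only numpy, scipy, OpenCV 4.12 (cv2) and the standard library are available. Lean on these libraries where they do the work, as an engineer would, in place of code of your own. Each camera call takes 0.05 s, during which the arm holds its last target.

## Working session

There is one attempt and no reset: what is moved stays moved. The work goes in short steps, Python scripts to look and compute and a shell command to move; the robot and the scene stay as the last step left them, time stands still between calls to the robot, and variables do not carry over. Pictures are saved under pics/ and viewed, and the job is handed in when it is done.

```bash
mkdir -p pics; ls
python3 - <<'E'
from bench import ctrl
import cv2,numpy as np
np.set_printoptions(precision=4,suppress=True)
for c in("top","side"):
    p,d=ctrl.camera(c); cv2.imwrite(f"pics/{c}0.png",p); np.save(f"{c}d0.npy",d)
    k=ctrl.calibration(c); print(c,k)
    for n in("key","key_stand","lockbox","notebook","lens_cap","glue_stick"):
        print(n,[(np.round(r["rect"]),round(r["confidence"],2)) for r in ctrl.find_in(n,c)][:2])
print(ctrl.get_obs(),ctrl.grip_depth)
E
```

```text
pics
top {'mtx': array([[371.1097,   0.    , 321.3047],
       [  0.    , 371.1097, 200.5286],
       [  0.    ,   0.    ,   1.    ]]), 'R': array([[ 0.0215, -0.9994, -0.0255],
       [-0.9895, -0.0176, -0.1436],
       [ 0.143 ,  0.0283, -0.9893]]), 't': array([-0.0157,  0.5544,  0.9571])}
key [(array([191., 237., 208., 257.]), 0.65)]
key_stand [(array([188., 236., 217., 262.]), 0.6)]
lockbox [(array([362., 178., 433., 246.]), 0.77)]
notebook [(array([240., 247., 302., 293.]), 0.96), (array([191., 238., 205., 253.]), 0.24)]
lens_cap []
glue_stick [(array([240., 244., 302., 294.]), 0.74), (array([454., 225., 476., 258.]), 0.66)]
side {'mtx': array([[381.5841,   0.    , 319.573 ],
       [  0.    , 381.5841, 197.7495],
       [  0.    ,   0.    ,   1.    ]]), 'R': array([[-0.8965, -0.443 , -0.0098],
       [-0.2084,  0.4411, -0.8729],
       [ 0.3911, -0.7805, -0.4878]]), 't': array([0.4767, 0.1948, 0.9692])}
key [(array([289., 274., 310., 294.]), 0.76)]
key_stand [(array([282., 287., 316., 317.]), 0.67)]
lockbox [(array([324., 162., 377., 211.]), 0.69)]
notebook [(array([322., 242., 383., 286.]), 0.98), (array([323., 168., 375., 210.]), 0.48)]
lens_cap []
glue_stick [(array([292., 272., 311., 295.]), 0.71), (array([281., 288., 317., 317.]), 0.65)]
{'time_s': 0.7, 'q': array([-1.4973,  0.1808,  1.607 ,  0.    ,  1.3538, -0.2063]), 'dq': array([ 0.001 ,  0.0001,  0.0016, -0.0011,  0.0001,  0.0026]), 'joint_efforts': array([ -0.0022, -44.4715, -35.1618,  -0.0007,   0.0008,   0.    ]), 'eef_pos': array([ 0.1588, -0.5527,  0.2313]), 'eef_rot': array([ 0.0986,  0.7002,  0.0986, -0.7002]), 'wrist_force': array([-0.8109,  0.0199,  0.7699]), 'torque': array([ 0.0354, -0.0039,  0.0552]), 'opening': 0.9967538144271997} 0.0187
```

Run:
```python
import cv2
for c,b in(("top",(170,160,490,310)),("side",(250,140,410,330))):
    p=cv2.imread(f"pics/{c}0.png"); q=p[b[1]:b[3],b[0]:b[2]]
    s=min(800/q.shape[1],600/q.shape[0]); cv2.imwrite(f"pics/{c}0c.png",cv2.resize(q,None,fx=s,fy=s,interpolation=2))
```

```text
(no output)
```

View pics/top0.png

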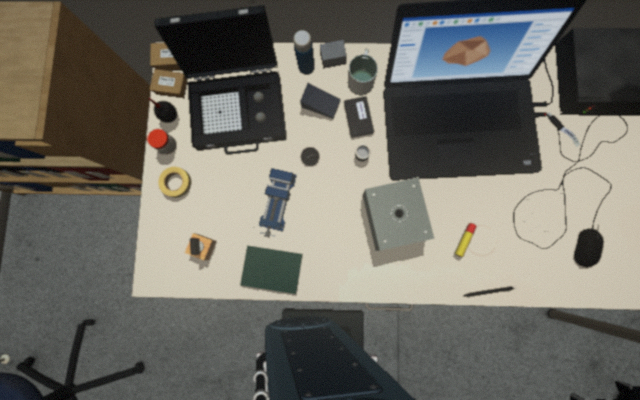

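View pics/side0.png

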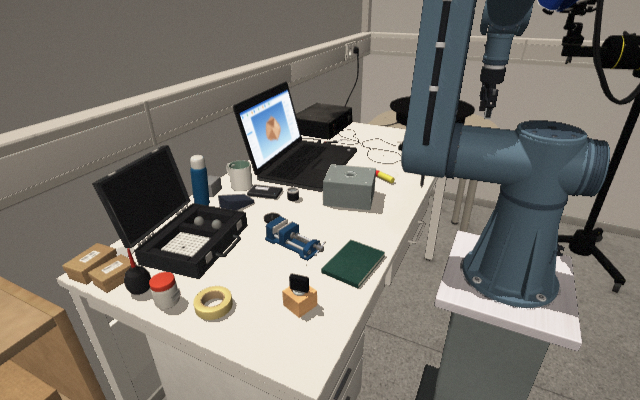

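```bash
sleep 1
```

```text
(no output)
```

View pics/top0c.png

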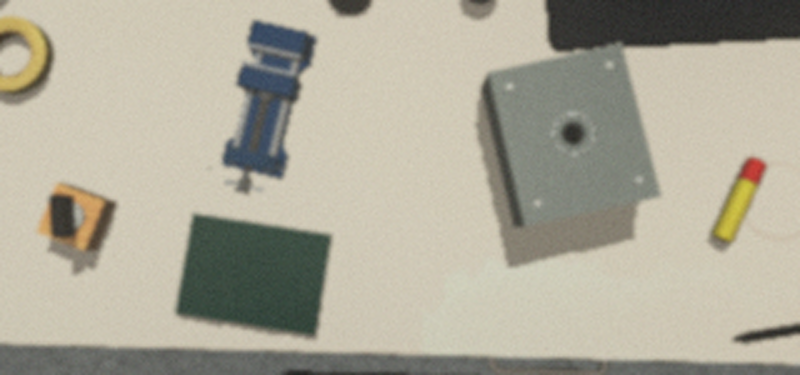

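View pics/side0c.png

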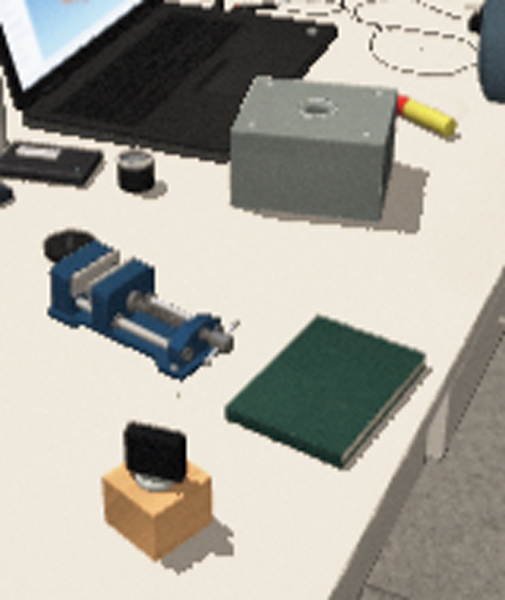

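```bash
cat > h.py <<'E'
import numpy as np,cv2
from bench import ctrl
np.set_printoptions(precision=4,suppress=True)
def ray(c,uv,z):
    k=ctrl.calibration(c);o=-k["R"].T@k["t"]
    d=k["R"].T@np.linalg.inv(k["mtx"])@np.array([uv[0],uv[1],1.])
    return o+d*(z-o[2])/d[2]
def proj(c,X):
    k=ctrl.calibration(c);x=k["mtx"]@(k["R"]@np.asarray(X)+k["t"]);return x[:2]/x[2]
def cloud(c,d):
    k=ctrl.calibration(c);v,u=np.mgrid[:400,:640]
    P=np.linalg.inv(k["mtx"])@np.stack([u,v,np.ones_like(u)]).reshape(3,-1)*d.reshape(1,-1)
    return ((P-k["t"][:,None]).T@k["R"]).reshape(400,640,3)
E
python3 - <<'E'
from h import *
for c,uv in(("top",(399,213)),("side",(350,174))): print(c,"hole",ray(c,uv,.09),)
for c,rb,rk in(("top",(355,170,440,260),(184,230,222,266)),("side",(318,155,382,215),(278,270,320,320))):
    W=cloud(c,np.load(c+"d0.npy"))
    for n,r,z0,z1 in(("box",rb,.082,.098),("desk",rb,-.01,.012),("handle",rk,.06,.1),("handletop",rk,.079,.1),("standtop",rk,.038,.051)):
        S=W[r[1]:r[3],r[0]:r[2]].reshape(-1,3);S=S[(S[:,2]>z0)&(S[:,2]<z1)]
        if len(S)<4: print(c,n,len(S));continue
        m=cv2.minAreaRect(S[:,:2].astype(np.float32)*1000)
        print(c,n,len(S),np.median(S[:,2]),S.mean(0),m)
E
```

```text
top hole [ 0.519  -0.2031  0.09  ]
side hole [ 0.5159 -0.201   0.09  ]
top box 3475 0.08964056974023935 [ 0.518  -0.2032  0.0896] ((519.3761596679688, -203.78842163085938), (160.25050354003906, 141.31170654296875), 13.448402404785156)
top desk 3451 -0.0005406878983225661 [ 0.5098 -0.206  -0.0004] ((527.2009887695312, -215.42898559570312), (250.5927734375, 235.332763671875), 0.4526944160461426)
top handle 144 0.08338273464055874 [0.4257 0.3168 0.0798] ((425.7129211425781, 318.7193908691406), (41.61083984375, 14.223130226135254), 5.581289768218994)
top handletop 101 0.08423282014358684 [0.4257 0.3184 0.0843] ((425.5470275878906, 318.65380859375), (40.99312973022461, 14.240569114685059), 4.455492973327637)
top standtop 298 0.04366284504800154 [0.4257 0.3135 0.0437] ((426.1327209472656, 319.5503845214844), (57.04497528076172, 56.30122756958008), 71.334228515625)
side box 945 0.08867748602924566 [ 0.5146 -0.195   0.0885] ((517.856201171875, -203.54885864257812), (161.04408264160156, 151.4097442626953), 14.054693222045898)
side desk 1409 -0.001234107852290483 [ 0.5136 -0.2739 -0.0004] ((561.6853637695312, -331.66302490234375), (224.099365234375, 521.6577758789062), 18.290868759155273)
side handle 241 0.07798348949310488 [0.4226 0.3241 0.0762] ((424.0754089355469, 321.3641357421875), (44.443885803222656, 16.361051559448242), 6.423834800720215)
side handletop 114 0.08419393218604102 [0.4234 0.3223 0.0836] ((424.33636474609375, 321.39349365234375), (43.56816101074219, 16.361051559448242), 6.423835277557373)
side standtop 330 0.043113506523400694 [0.4201 0.3309 0.0434] ((423.6897277832031, 320.7381896972656), (58.9490966796875, 57.41956329345703), 67.16588592529297)
```

```bash
cat >> h.py <<'E'
from scipy.spatial.transform import Rotation as Ro
def tool():
    o=ctrl.get_obs();w,x,y,z=o["eef_rot"];return o,Ro.from_quat([x,y,z,w]).as_matrix()
def goto(p,yaw=None):
    """tool-axis shift cm and rotvec to reach position p, tool x down, tool y along yaw (nearest of the half turns listed)"""
    o,R=tool();sh=R.T@(np.array(p)-o["eef_pos"])*100
    print("t",o["time_s"],"pos",o["eef_pos"],"q",o["q"],"F",o["wrist_force"],"T",o["torque"],"open",round(o["opening"],3))
    print("tool y yaw",np.arctan2(R[1,1],R[0,1]),"x",R[:,0],"shift cm",sh,"dist",np.linalg.norm(sh))
    if yaw is not None:
        for a in(yaw,yaw+np.pi):
            y=np.array([np.cos(a),np.sin(a),0]);x=np.array([0,0,-1.]);G=np.stack([x,y,np.cross(x,y)],1)
            print("rotvec",Ro.from_matrix(R.T@G).as_rotvec())
E
python3 -c "
from h import *
goto([.4255,.319,.16],.09+np.pi/2)
p=[.4255,.319,.16]
_,R=tool();print(R)"
```

```text
t 0.7 pos [ 0.1588 -0.5527  0.2313] q [-1.4973  0.1808  1.607   0.      1.3538 -0.2063] F [-0.8109  0.0199  0.7699] T [ 0.0354 -0.0039  0.0552] open 0.997
tool y yaw -1.2910000828721038 x [ 0.     -0.0001 -1.    ] shift cm [  7.1275 -76.412  -49.7027] dist 91.43283017073489
rotvec [-2.9518  0.0001 -0.    ]
rotvec [ 0.1898 -0.     -0.0001]
[[ 0.      0.2762 -0.9611]
 [-0.0001 -0.9611 -0.2762]
 [-1.      0.0001 -0.    ]]
```

```bash
python3 -m creep '1 0 -3.82 -4.11 0.02 0 0;1 0 -3.82 -4.11 0.02 0 0;1 0 -3.82 -4.11 0.02 0 0;1 0 -3.82 -4.11 0.02 0 0;1 0 -3.82 -4.11 0.02 0 0;1 0 -3.82 -4.11 0.02 0 0;1 0 -3.82 -4.11 0.02 0 0;1 0 -3.82 -4.11 0.02 0 0'; python3 -c "
from h import *
goto([.4255,.319,.2],.09+np.pi/2)"
```

```text
time_s: 1.7
eef_pos: [0.4233, -0.1798, 0.2323]
eef_rot: [0.039, 0.707, 0.036, -0.705]
wrist_force: [0.4, -0.3, -0.6]
opening: 1.002
t 1.7 pos [ 0.4233 -0.1798  0.2323] q [-0.6597 -0.0905  1.8872 -0.0015  1.3386  0.8057] F [ 0.4151 -0.29   -0.6289] T [-0.0125  0.0132  0.0246] open 1.002
tool y yaw -1.4650606643132327 x [ 0.0041 -0.005  -1.    ] shift cm [  2.9851 -49.5955  -5.4727] dist 49.985768926343326
rotvec [-3.1258  0.0084 -0.0056]
rotvec [ 0.0157 -0.0036 -0.0054]
```

```bash
python3 -m creep '1 0.1 -6 -0.8 0.002 -0.0004 -0.0006;1 0.1 -6 -0.8 0.002 -0.0004 -0.0006;1 0.1 -6 -0.8 0.002 -0.0004 -0.0006;1 0.1 -6 -0.6 0.002 -0.0004 -0.0006;1 0.1 -6 -0.6 0.002 -0.0004 -0.0006;1 0.1 -6 -0.5 0.002 0 -0.0006;1 0.1 -6 -0.5 0 0 0;1 0.1 -4 -0.3 0 0 0'; python3 -c "
from h import *
goto([.4255,.319,.12],.09+np.pi/2)"
```

```text
time_s: 2.7
eef_pos: [0.4279, 0.2986, 0.2254]
eef_rot: [0.034, 0.71, 0.033, -0.702]
wrist_force: [-0.1, -1.3, -0.7]
opening: 0.999
t 2.7 pos [0.4279 0.2986 0.2254] q [ 0.3852  0.061   1.7522 -0.006   1.3186  1.8631] F [-0.088  -1.3165 -0.6808] T [-0.0255 -0.051  -0.0772] open 0.999
tool y yaw -1.476466423979727 x [ 0.0113 -0.0017 -0.9999] shift cm [10.5346 -2.0795  0.1686] dist 10.73918088425078
rotvec [-3.1372  0.0042 -0.0174]
rotvec [ 0.0043 -0.0111 -0.0027]
```

```bash
python3 -m creep '1 2 -1.5 0.1 0.004 -0.006 -0.002;1 3 -0.5 0.05 0 -0.005 0;1 3 0 0 0 0 0;1 1 0 0 0 0 0;1 0 0 0 0 0 0'
python3 - <<'E'
from h import *
goto([.4255,.319,.10],.09+np.pi/2)
for c in("top","side"):
    p,d=ctrl.camera(c);cv2.imwrite(f"pics/{c}1.png",p)
    u=proj(c,[.425,.319,.12]).astype(int);u=np.clip(u,50,[589,349]);print(u)
    cv2.imwrite(f"pics/{c}1c.png",cv2.resize(p[u[1]-50:u[1]+50,u[0]-50:u[0]+50],None,fx=5,fy=5,interpolation=2))
a=cv2.imread("pics/top1c.png");b=cv2.imread("pics/side1c.png");cv2.imwrite("pics/m1.png",cv2.resize(np.hstack([a,b]),(800,400)))
E
```

```text
time_s: 3.32
eef_pos: [0.4248, 0.3236, 0.1345]
eef_rot: [0.034, 0.707, 0.035, -0.705]
wrist_force: [0.0, -0.4, -0.2]
opening: 1.003
t 3.325 pos [0.4248 0.3236 0.1345] q [ 0.4287  0.198   1.7969 -0.0001  1.1436  1.9027] F [ 0.0064 -0.3552 -0.1779] T [0.0023 0.0201 0.0242] open 1.003
tool y yaw -1.4739808562632044 x [ 0.0028  0.0012 -1.    ] shift cm [ 3.4469  0.4702 -0.0131] dist 3.47884861724607
rotvec [-3.1348 -0.0014 -0.0046]
rotvec [ 0.0068 -0.0029  0.0009]
[187 245]
[297 263]
```

View pics/m1.png

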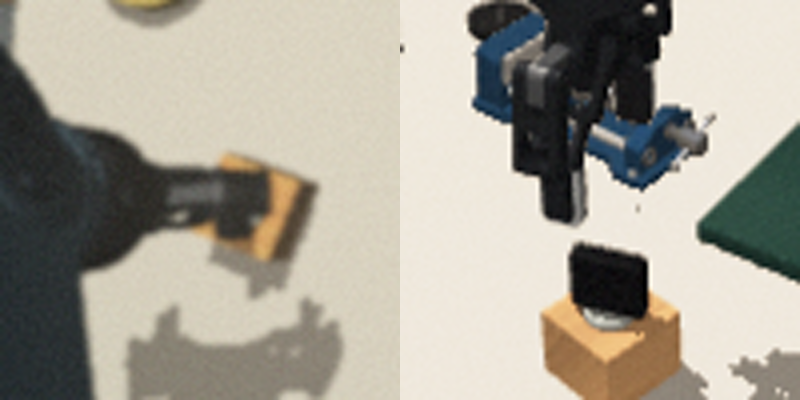

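```bash
python3 -m creep '1 2.5 0.42 0 0.007 -0.003 0;1 2.5 0 0 0 0 0;1 2 0 0 0 0 0;1 1 0 0 0 0 0;1 0 0 0 0 0 0'
python3 - <<'E'
from h import *
goto([.4255,.319,.055],.09+np.pi/2)
for c in("top","side"):
    p,d=ctrl.camera(c)
    u=proj(c,[.425,.319,.09]).astype(int);u=np.clip(u,50,[589,349])
    cv2.imwrite(f"pics/{c}2c.png",cv2.resize(p[u[1]-50:u[1]+50,u[0]-50:u[0]+50],None,fx=4,fy=4,interpolation=2))
a=cv2.imread("pics/top2c.png");b=cv2.imread("pics/side2c.png");cv2.imwrite("pics/m2.png",np.hstack([a,b]))
E
```

```text
time_s: 4.05
eef_pos: [0.4327, 0.3218, 0.0613]
eef_rot: [0.029, 0.712, 0.034, -0.701]
wrist_force: [-0.2, -0.2, -0.1]
opening: 1.001
t 4.05 pos [0.4327 0.3218 0.0613] q [0.4187 0.3118 1.8307 0.0011 0.9825 1.9007] F [-0.1805 -0.2279 -0.1219] T [-0.013  -0.0009  0.0082] open 1.001
tool y yaw -1.48255467405656 x [ 0.0147  0.0076 -0.9999] shift cm [0.6205 0.2188 0.7477] dist 0.995974321286088
rotvec [3.1397 0.0098 0.0241]
rotvec [-0.0018 -0.0154  0.0062]
```

View pics/m2.png

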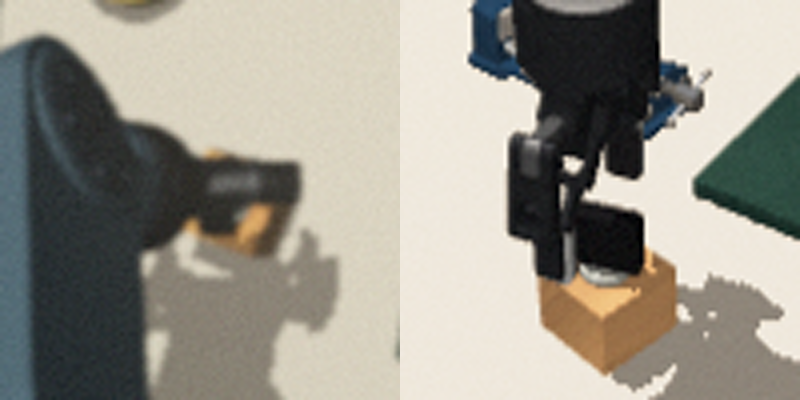

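```bash
python3 -m creep '1 0.3 0.2 0.7 0 -0.015 0.006;1 0 0 0 0 0 0'
python3 - <<'E'
from h import *
goto([.4255,.319,.056],.09+np.pi/2)
E
```

```text
time_s: 4.4
eef_pos: [0.4268, 0.3198, 0.0603]
eef_rot: [0.031, 0.707, 0.032, -0.705]
wrist_force: [0.9, 0.6, -0.3]
opening: 0.997
t 4.4 pos [0.4268 0.3198 0.0603] q [0.4203 0.3104 1.8352 0.0001 0.9928 1.9027] F [ 0.8665  0.6402 -0.3085] T [ 0.0237 -0.0235  0.0205] open 0.997
tool y yaw -1.482380413682334 x [ 0.0029  0.0014 -1.    ] shift cm [0.4276 0.0709 0.1417] dist 0.45602795539605845
rotvec [3.14   0.0017 0.0047]
rotvec [-0.0016 -0.003   0.0011]
```

```bash
python3 -m creep '1 0.5 0.07 0.14 0 -0.003 0.001;1 0 0 0 0 0 0';python3 -c "
from h import *
goto([.4255,.319,.056],.09+np.pi/2)";  python3 -m creep '0 0 0 0 0 0 0;0 0 0 0 0 0 0;0 0 0 0 0 0 0;0 0 0 0 0 0 0;0 0 0 0 0 0 0;0 0 0 0 0 0 0'
python3 - <<'E'
from h import *
goto([.4255,.319,.056],.09+np.pi/2)
E
```

```text
time_s: 4.65
eef_pos: [0.4256, 0.3191, 0.0553]
eef_rot: [0.031, 0.707, 0.031, -0.706]
wrist_force: [0.2, 0.1, -0.5]
opening: 0.997
t 4.65 pos [0.4256 0.3191 0.0553] q [0.4199 0.3176 1.8383 0.0001 0.9851 1.9021] F [ 0.1835  0.0763 -0.4669] T [-0.0104  0.0048 -0.049 ] open 0.997
tool y yaw -1.482244467128435 x [ 0.0005  0.0003 -1.    ] shift cm [-0.0662  0.0053  0.0124] dist 0.06758990195831324
rotvec [3.1401 0.0004 0.0008]
rotvec [-0.0014 -0.0005  0.0002]
time_s: 5.4
eef_pos: [0.4259, 0.3191, 0.0555]
eef_rot: [0.031, 0.707, 0.031, -0.706]
wrist_force: [-0.4, -0.4, 0.6]
opening: 0.155
t 5.4 pos [0.4259 0.3191 0.0555] q [0.4199 0.3176 1.8379 0.     0.9852 1.9022] F [-0.4212 -0.3755  0.6098] T [ 0.0109 -0.0179 -0.0204] open 0.155
tool y yaw -1.4823036580783184 x [ 0.0008  0.0004 -1.    ] shift cm [-0.051   0.011   0.0366] dist 0.06372474906875371
rotvec [3.1401 0.0005 0.0013]
rotvec [-0.0015 -0.0008  0.0003]
```

```bash
python3 -m creep '0 -1 0 0 0 0 0;0 -1 0 0 0 0 0;0 -1 0 0 0 0 0;0 0 0 0 0 0 0'
python3 - <<'E'
from h import *
goto([.4255,.319,.135],.09+np.pi/2)
E
```

```text
time_s: 5.9
eef_pos: [0.4259, 0.3192, 0.0879]
eef_rot: [0.031, 0.707, 0.032, -0.706]
wrist_force: [-0.1, 0.3, -1.2]
opening: 0.152
t 5.9 pos [0.4259 0.3192 0.0879] q [0.42   0.2641 1.826  0.0001 1.0501 1.9022] F [-0.0948  0.2614 -1.2287] T [ 0.0282 -0.066  -0.0108] open 0.152
tool y yaw -1.4822429470832137 x [ 0.0012  0.0007 -1.    ] shift cm [-4.7061  0.0185  0.0356] dist 4.706271386001222
rotvec [3.1401 0.0009 0.002 ]
rotvec [-0.0014 -0.0012  0.0006]
```

```bash
python3 -m creep '0 -2 0 0 0 0 0;0 -3 0 0 0 0 0;0 -4 0 0 0 0 0;0 -3 0 0 0 0 0;0 0 0 0 0 0 0'
python3 - <<'E'
from h import *
goto([.518,-.203,.21],None)
for c in("top","side"):
    p,d=ctrl.camera(c);o=ctrl.get_obs()["eef_pos"]
    u=proj(c,o).astype(int);u=np.clip(u,50,[589,349]);print(u)
    cv2.imwrite(f"pics/{c}3c.png",cv2.resize(p[u[1]-50:u[1]+50,u[0]-50:u[0]+50],None,fx=4,fy=4,interpolation=2))
a=cv2.imread("pics/top3c.png");b=cv2.imread("pics/side3c.png");cv2.imwrite("pics/m3.png",np.hstack([a,b]))
E
```

```text
time_s: 6.52
eef_pos: [0.4247, 0.3185, 0.2103]
eef_rot: [-0.031, -0.706, -0.031, 0.707]
wrist_force: [-0.4, -0.3, -1.9]
opening: 0.158
t 6.525 pos [0.4247 0.3185 0.2103] q [0.4198 0.1032 1.7385 0.0001 1.3011 1.9022] F [-0.4455 -0.2732 -1.8855] T [ 0.0383  0.0252 -0.0057] open 0.158
tool y yaw -1.4824362807146256 x [-0.0011 -0.0004 -1.    ] shift cm [ 0.0418 52.7746 -4.6952] dist 52.9830357553443
[172 245]
[297 229]
```

View pics/m3.png

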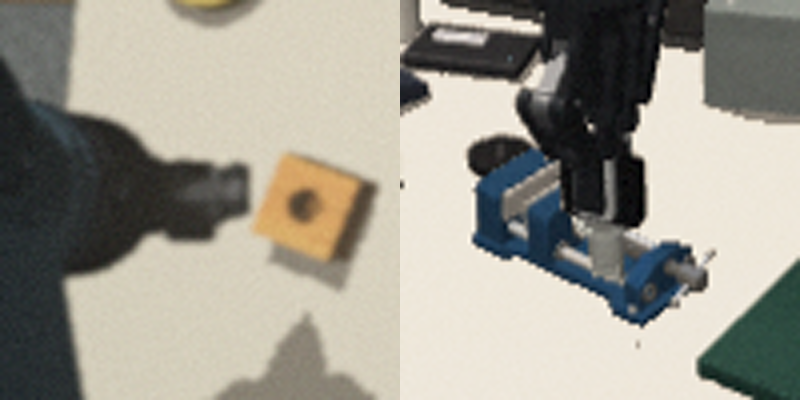

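Run:
```python
from h import *
t=[];
for c in("top","side"):
    acc=np.mean([ctrl.camera(c)[0].astype(float) for _ in range(4)],0);np.save(c+"m.npy",acc)
    for X in([.426,.3195,.044],[.518,-.203,.09]):
        u=np.round(proj(c,X)).astype(int);print(c,u)
        q=np.clip(acc[u[1]-16:u[1]+17,u[0]-16:u[0]+17],0,255).astype(np.uint8)
        t.append(cv2.resize(q,(396,396),interpolation=cv2.INTER_NEAREST))
a=np.vstack([np.hstack(t[:2]),np.hstack(t[2:])]);cv2.imwrite("pics/h4.png",cv2.resize(a,(600,600)))
```

```text
top [198 246]
top [399 213]
side [299 290]
side [350 174]
```

View pics/h4.png

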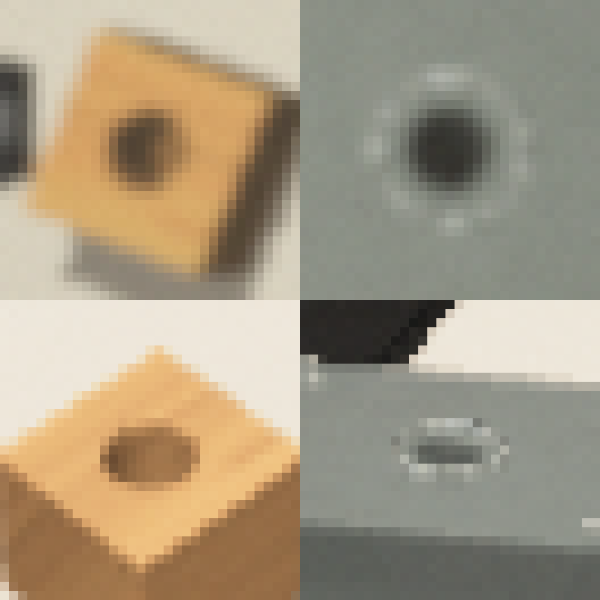

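Run:
```python
from h import *
for c,s,b in(("top",(197.67,245.95),(398.9,212.8)),("side",(299,290.8),(350,173.9))):
    S=ray(c,s,.044);B=ray(c,b,.09);print(c,S,B,B-S,"->",np.array([.4259,.3191])+(B-S)[:2])
```

```text
top [0.4265 0.3202 0.044 ] [ 0.5195 -0.2028  0.09  ] [ 0.093 -0.523  0.046] -> [ 0.5189 -0.2039]
side [0.4239 0.3222 0.044 ] [ 0.5162 -0.2017  0.09  ] [ 0.0923 -0.5239  0.046 ] -> [ 0.5182 -0.2048]
```

```bash
python3 -m creep '0 0 5.8 -0.5 0 0 0;0 0 5.8 -0.5 0 0 0;0 0 5.8 -0.5 0 0 0;0 0 5.8 -0.5 0 0 0;0 0 5.8 -0.5 0 0 0;0 0 5.8 -0.5 0 0 0;0 0 5.8 -0.5 0 0 0;0 0 5.8 -0.5 0 0 0;0 0 4 -0.4 0 0 0;0 0 0 0 0 0 0'
python3 - <<'E'
from h import *
goto([.5186,-.2043,.19],-.44)
E
```

```text
time_s: 8.28
eef_pos: [0.5155, -0.1955, 0.2077]
eef_rot: [-0.034, -0.705, -0.031, 0.707]
wrist_force: [0.6, 1.0, -1.4]
opening: 0.153
t 8.275 pos [ 0.5155 -0.1955  0.2077] q [-0.5753  0.1516  1.6899 -0.0044  1.3008  0.9048] F [ 0.589   1.037  -1.3585] T [ 0.0786  0.0939 -0.0271] open 0.153
tool y yaw -1.4789610470387289 x [-0.0029 -0.0032 -1.    ] shift cm [ 1.775   0.8998 -0.2364] dist 2.004031345696001
rotvec [-1.039   0.0044 -0.001 ]
rotvec [ 2.1026 -0.0012 -0.0051]
```

Now turn to the counter-clockwise end of the slot's range, above the hole.

```bash
python3 -m creep '0 0 0.9 -0.24 0 0.004 0;0 0 0 0 -0.17 0 0;0 0 0 0 -0.17 0 0;0 0 0 0 -0.17 0 0;0 0 0 0 -0.17 0 0;0 0 0 0 -0.17 0 0;0 0 0 0 -0.17 0 0;0 0 0 0 -0.1 0 0;0 0 0 0 0 0 0'
python3 - <<'E'
from h import *
goto([.5186,-.2043,.17],-.44)
E
```

```text
time_s: 9.4
eef_pos: [0.5195, -0.196, 0.207]
eef_rot: [0.417, 0.572, 0.416, -0.571]
wrist_force: [0.3, -0.6, -1.3]
opening: 0.159
t 9.4 pos [ 0.5195 -0.196   0.207 ] q [-0.5747  0.1591  1.6828  0.0002  1.2985 -0.2641] F [ 0.3221 -0.6214 -1.2682] T [-0.0226 -0.0093 -0.0499] open 0.159
tool y yaw -0.31066382329671965 x [ 0.0011 -0.0005 -1.    ] shift cm [3.7024 0.1625 0.8159] dist 3.7946895654721935
rotvec [ 0.1293  0.     -0.0012]
rotvec [-3.0123  0.0018  0.0001]
```

```bash
python3 -m creep '0 1.2 0.16 0.8 0.1 0 0;0 0 0 0 0 0 0;0 1 0 0 0 0 0;0 0 0 0 0 0 0'
python3 - <<'E'
from h import *
goto([.5186,-.2043,.155],-.4)
for c in("top","side"):
    p,d=ctrl.camera(c);o=ctrl.get_obs()["eef_pos"]
    u=proj(c,[.518,-.203,.12]).astype(int)
    cv2.imwrite(f"pics/{c}5c.png",cv2.resize(p[u[1]-40:u[1]+40,u[0]-40:u[0]+40],None,fx=5,fy=5,interpolation=2))
a=cv2.imread("pics/top5c.png");b=cv2.imread("pics/side5c.png");cv2.imwrite("pics/m5.png",np.hstack([a,b]))
E
```

```text
time_s: 9.9
eef_pos: [0.5192, -0.2021, 0.1849]
eef_rot: [0.388, 0.592, 0.387, -0.591]
wrist_force: [-0.2, 0.3, -0.4]
opening: 0.152
t 9.9 pos [ 0.5192 -0.2021  0.1849] q [-0.5847  0.1858  1.699   0.0008  1.2548 -0.1726] F [-0.2226  0.2718 -0.3973] T [-0.0527 -0.0136  0.0453] open 0.152
tool y yaw -0.4123412604150134 x [ 0.002  -0.0004 -1.    ] shift cm [2.9898 0.0282 0.2256] dist 2.9984629865528185
rotvec [-0.0123 -0.0004 -0.002 ]
rotvec [ 3.1293 -0.0031  0.0007]
```

View pics/m5.png

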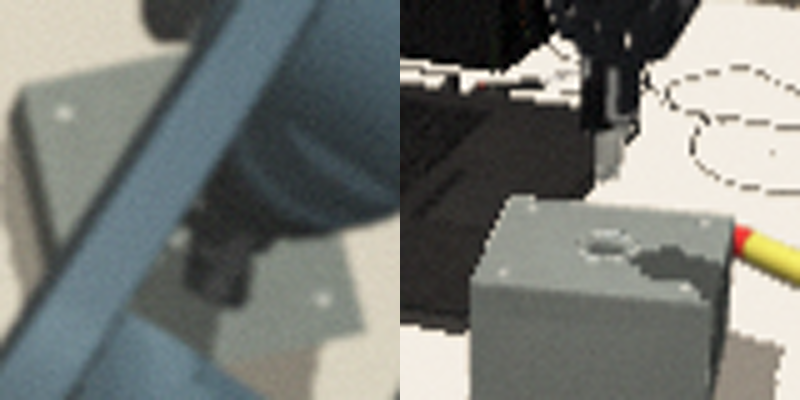

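```bash
python3 -m creep '0 2 0.03 0.22 0 0 -0.002;0 0 0 0 0 0 0;0 2 0 0 0 0 0;0 0 0 0 0 0 0'
python3 - <<'E'
from h import *
goto([.5186,-.2043,.1355],-.4)
E
```

```text
time_s: 10.5
eef_pos: [0.5193, -0.205, 0.1441]
eef_rot: [0.388, 0.592, 0.387, -0.591]
wrist_force: [0.2, 0.1, -1.6]
opening: 0.147
t 10.5 pos [ 0.5193 -0.205   0.1441] q [-0.5889  0.2369  1.7276  0.0005  1.1754 -0.1767] F [ 0.1946  0.0644 -1.6225] T [-0.0034 -0.0344  0.0765] open 0.147
tool y yaw -0.41237833687620223 x [ 0.0017 -0.0006 -1.    ] shift cm [ 0.8641 -0.0966 -0.0396] dist 0.8703838013787012
rotvec [-0.0124 -0.0001 -0.0018]
rotvec [ 3.1292 -0.0028  0.0002]
```

```bash
python3 -m creep '0 0.3 -0.09 -0.04 0 0 -0.002;0 0.4 0 0 0 0 0;0 0.4 0 0 0 0 0;0 0 0 0 0 0 0';  python3 - <<'E'
from h import *
goto([.5186,-.2043,.1255],-.4)
E
python3 -m creep '0 0.3 0 0 0 0 0;0 0.3 0 0 0 0 0;0 0 0 0 0 0 0';  python3 - <<'E'
from h import *
goto([.5186,-.2043,.1255],-.4)
E
```

```text
time_s: 11.0
eef_pos: [0.5198, -0.2051, 0.1346]
eef_rot: [0.388, 0.592, 0.386, -0.591]
wrist_force: [0.2, -0.5, -1.8]
opening: 0.155
t 11.0 pos [ 0.5198 -0.2051  0.1346] q [-0.5882  0.2495  1.7336  0.      1.1556 -0.1759] F [ 0.2321 -0.4537 -1.7791] T [ 0.0453  0.0314 -0.032 ] open 0.155
tool y yaw -0.4122985801925759 x [ 0.0024 -0.0016 -1.    ] shift cm [ 0.9101 -0.1437 -0.0214] dist 0.9216173880252141
rotvec [-0.0123  0.0005 -0.0028]
rotvec [ 3.1293 -0.0045 -0.0008]
time_s: 11.38
eef_pos: [0.52, -0.2052, 0.1285]
eef_rot: [0.388, 0.592, 0.386, -0.591]
wrist_force: [0.0, -0.4, -1.6]
opening: 0.154
t 11.375 pos [ 0.52   -0.2052  0.1285] q [-0.5882  0.2577  1.7373  0.0001  1.1431 -0.1759] F [ 0.0118 -0.3919 -1.5773] T [ 0.007  -0.0161 -0.0327] open 0.154
tool y yaw -0.4123076804942773 x [ 0.0029 -0.0019 -1.    ] shift cm [ 0.3001 -0.1662 -0.0247] dist 0.34392443869615924
rotvec [-0.0123  0.0006 -0.0034]
rotvec [ 3.1293 -0.0053 -0.0009]
```

```bash
python3 -m creep '0 0.25 -0.16 -0.03 0 0 -0.0034;0 0 0 0 0 0 0;0 0.25 -0.1 0 0 0 0;0 0 0 0 0 0 0';  python3 - <<'E'
from h import *
goto([.5186,-.2043,.1155],-.4)
E
python3 -m creep '0 0.2 0 0 0 0 0;0 0.2 0 0 0 0 0;0 0 0 0 0 0 0';  python3 - <<'E'
from h import *
goto([.5186,-.2043,.1155],-.4)
E
```

```text
time_s: 11.88
eef_pos: [0.5176, -0.2037, 0.1232]
eef_rot: [-0.387, -0.592, -0.387, 0.592]
wrist_force: [-0.4, 0.4, -2.0]
opening: 0.152
t 11.875 pos [ 0.5176 -0.2037  0.1232] q [-0.5881  0.2616  1.7448 -0.0007  1.1354 -0.1755] F [-0.4446  0.372  -2.0133] T [0.0201 0.0723 0.0065] open 0.152
tool y yaw -0.4122411619183708 x [-0.0005 -0.0004 -1.    ] shift cm [0.7662 0.1168 0.0099] dist 0.7751056217220158
rotvec [-0.0122  0.0006  0.0003]
rotvec [ 3.1294  0.0005 -0.0009]
time_s: 12.25
eef_pos: [0.5181, -0.2039, 0.1192]
eef_rot: [0.387, 0.592, 0.387, -0.592]
wrist_force: [0.8, -1.0, -1.9]
opening: 0.149
t 12.25 pos [ 0.5181 -0.2039  0.1192] q [-0.588   0.2674  1.7468 -0.0003  1.1265 -0.1755] F [ 0.8483 -1.03   -1.8968] T [ 0.0515 -0.0556 -0.0092] open 0.149
tool y yaw -0.41236492040542905 x [ 0.0007 -0.0008 -1.    ] shift cm [0.3693 0.0648 0.0125] dist 0.3751440703916779
rotvec [-0.0124  0.0005 -0.0009]
rotvec [ 3.1292 -0.0014 -0.0007]
```

```bash
python3 -m creep '0 0.15 0.03 0 0 0 0;0 0.15 0 0 0 0 0;0 0 0 0 0 0 0';  python3 - <<'E'
from h import *
goto([.5186,-.2043,.1135],-.4)
E
python3 -m creep '0 0.12 0 0 0 0 0;0 0.12 0 0 0 0 0;0 0 0 0 0 0 0';  python3 - <<'E'
from h import *
goto([.5186,-.2043,.1135],-.4)
E
```

```text
time_s: 12.62
eef_pos: [0.5181, -0.204, 0.1158]
eef_rot: [-0.387, -0.592, -0.387, 0.592]
wrist_force: [-0.1, -0.3, -2.2]
opening: 0.155
t 12.625 pos [ 0.5181 -0.204   0.1158] q [-0.588   0.2726  1.748  -0.0005  1.1206 -0.1754] F [-0.0869 -0.3186 -2.1554] T [ 0.0573 -0.0443  0.0697] open 0.155
tool y yaw -0.41231629550471927 x [ 0.0001 -0.0006 -1.    ] shift cm [0.2339 0.0553 0.0077] dist 0.24044992559739178
rotvec [-0.0123  0.0005 -0.0003]
rotvec [ 3.1293 -0.0005 -0.0009]
time_s: 13.0
eef_pos: [0.5182, -0.204, 0.1134]
eef_rot: [-0.387, -0.592, -0.387, 0.592]
wrist_force: [0.5, -0.5, -1.3]
opening: 0.155
t 13.0 pos [ 0.5182 -0.204   0.1134] q [-0.5879  0.276   1.7492 -0.0005  1.1159 -0.1754] F [ 0.5036 -0.4734 -1.3441] T [ 0.0448  0.0142 -0.0351] open 0.155
tool y yaw -0.4122697483929456 x [ 0.0001 -0.0007 -1.    ] shift cm [-0.0051  0.0502  0.0091] dist 0.05125561984193289
rotvec [-0.0123  0.0006 -0.0004]
rotvec [ 3.1293 -0.0006 -0.0009]
```

```bash
for i in 1 ; do python3 -m creep '0 0.06 0 0 0 0 0;0 0.06 0 0 0 0 0'; done; python3 -m creep '0 0.06 0 0 0 0 0;0 0.06 0 0 0 0 0'
```

```text
time_s: 13.25
eef_pos: [0.5184, -0.2042, 0.1132]
eef_rot: [-0.387, -0.592, -0.387, 0.592]
wrist_force: [-2.7, 1.1, 6.6]
opening: 0.153
time_s: 13.5
eef_pos: [0.5184, -0.2042, 0.1131]
eef_rot: [-0.388, -0.592, -0.387, 0.592]
wrist_force: [-1.4, 2.1, 5.4]
opening: 0.153
```

```bash
python3 -m creep '0 0.05 0 0 0.05 0 0;0 0.05 0 0 0.05 0 0;0 0.05 0 0 0.05 0 0;0 0.05 0 0 0.05 0 0';  python3 - <<'E'
from h import *
goto([.5186,-.2043,.1135],None)
E
```

```text
time_s: 14.0
eef_pos: [0.5198, -0.2046, 0.1131]
eef_rot: [0.326, 0.629, 0.323, -0.628]
wrist_force: [-1.4, 3.0, 4.9]
opening: 0.155
t 14.0 pos [ 0.5198 -0.2046  0.1131] q [-0.5874  0.2773  1.7483 -0.0001  1.1114  0.0307] F [-1.3547  2.9926  4.9478] T [0.4323 0.2968 0.031 ] open 0.155
tool y yaw -0.61797969306275 x [ 0.0038 -0.0026 -1.    ] shift cm [-0.0363 -0.1163  0.0462] dist 0.13027932635922754
```

```bash
python3 -m creep '0 0.05 -0.1 0.03 0.05 0 -0.004;0 0.05 0 0 0.05 0 0;0 0.05 0 0 0.05 0 0;0 0.05 0 0 0.05 0 0';  python3 - <<'E'
from h import *
goto([.5186,-.2043,.1135],-.8)
E
```

```text
time_s: 14.5
eef_pos: [0.5198, -0.2041, 0.1122]
eef_rot: [0.258, 0.659, 0.257, -0.658]
wrist_force: [-0.7, -0.3, -0.5]
opening: 0.153
t 14.5 pos [ 0.5198 -0.2041  0.1122] q [-0.5873  0.2794  1.7479  0.0012  1.1115  0.2366] F [-0.721  -0.3409 -0.5087] T [ 0.0214 -0.0611 -0.0488] open 0.153
tool y yaw -0.8244795341999521 x [ 0.0029 -0.0006 -1.    ] shift cm [-0.1351 -0.0713  0.1038] dist 0.1846977472174783
rotvec [-0.0245 -0.0017 -0.0024]
rotvec [ 3.1171 -0.0038  0.0026]
```

```bash
python3 -m creep '0 0.08 -0.05 0.06 0 0 0;0 0.08 0 0 0 0 0;0 0.08 0 0 0 0 0';  python3 - <<'E'
from h import *
goto([.5186,-.2043,.1135],-.8)
E
```

```text
time_s: 14.88
eef_pos: [0.5187, -0.2041, 0.1089]
eef_rot: [0.259, 0.659, 0.258, -0.657]
wrist_force: [0.2, 0.1, -1.2]
opening: 0.154
t 14.875 pos [ 0.5187 -0.2041  0.1089] q [-0.5883  0.2822  1.7519  0.0012  1.1053  0.2337] F [ 0.2212  0.0798 -1.2354] T [0.0213 0.0187 0.0393] open 0.154
tool y yaw -0.8226197334499833 x [ 0.0024 -0.0003 -1.    ] shift cm [-0.4567  0.0091  0.0261] dist 0.45751903418013096
rotvec [-0.0226 -0.0015 -0.0019]
rotvec [ 3.119  -0.003   0.0024]
```

```bash
python3 -m creep '0 0.12 0 0.02 0 0 -0.002;0 0.12 0 0 0 0 0;0 0.12 0 0 0 0 0;0 0.1 0 0 0 0 0;0 0 0 0 0 0 0';  python3 - <<'E'
from h import *
goto([.5186,-.2043,.1015],-.8)
E
```

```text
time_s: 15.5
eef_pos: [0.5185, -0.2042, 0.1037]
eef_rot: [0.258, 0.659, 0.259, -0.658]
wrist_force: [-0.2, 0.3, -1.0]
opening: 0.154
t 15.5 pos [ 0.5185 -0.2042  0.1037] q [-0.5891  0.2907  1.7533  0.0017  1.0978  0.2322] F [-0.1689  0.3296 -1.0177] T [ 0.0117  0.0096 -0.0456] open 0.154
tool y yaw -0.8220627111167681 x [ 0.0007  0.0013 -1.    ] shift cm [ 0.2249  0.0133 -0.0025] dist 0.22527134894867223
rotvec [-0.0221 -0.0015  0.0005]
rotvec [3.1195 0.0007 0.0023]
```

```bash
python3 -m creep '0 0.08 0 0 0 0 0;0 0.08 0 0 0 0 0;0 0.06 0 0 0 0 0';python3 -m creep '0 0.06 0 0 0 0 0;0 0.06 0 0 0 0 0'
python3 - <<'E'
from h import *
goto([.5186,-.2043,.1015],-.8)
E
```

```text
time_s: 15.88
eef_pos: [0.5186, -0.2043, 0.1016]
eef_rot: [0.258, 0.659, 0.259, -0.658]
wrist_force: [-0.4, 0.3, -2.1]
opening: 0.151
time_s: 16.12
eef_pos: [0.5187, -0.2043, 0.1015]
eef_rot: [0.258, 0.659, 0.259, -0.658]
wrist_force: [-3.1, 2.1, 5.0]
opening: 0.154
t 16.125 pos [ 0.5187 -0.2043  0.1015] q [-0.5889  0.2942  1.7541  0.0015  1.0932  0.2322] F [-3.0906  2.0955  5.0039] T [0.2618 0.5832 0.0125] open 0.154
tool y yaw -0.8218335704148777 x [ 0.0008  0.0011 -1.    ] shift cm [-0.0016 -0.0031  0.0057] dist 0.0067062057161078594
rotvec [-0.0218 -0.0013  0.0002]
rotvec [3.1198 0.0004 0.0021]
```

```bash
python3 -m creep '0 0 0 0 0 0 0;0 0 0 0 0 0 0;0 0 0 0 0.06 0 0;0 0 0 0 0.06 0 0;0 0 0 0 0.06 0 0;0 0 0 0 0.06 0 0'
python3 - <<'E'
from h import *
goto([.5186,-.2043,.1015],-.8)
E
```

```text
time_s: 16.88
eef_pos: [0.5188, -0.2038, 0.1015]
eef_rot: [0.175, 0.685, 0.176, -0.684]
wrist_force: [-0.9, 0.3, 1.8]
opening: 0.151
t 16.875 pos [ 0.5188 -0.2038  0.1015] q [-0.5884  0.2942  1.754   0.0021  1.0935  0.479 ] F [-0.8856  0.2664  1.7604] T [0.0109 0.1837 0.1789] open 0.151
tool y yaw -1.0683181022727863 x [ 0.0009  0.0016 -1.    ] shift cm [0.0005 0.0311 0.0394] dist 0.05017791336151081
rotvec [-0.2683 -0.0017  0.0008]
rotvec [2.8733 0.0012 0.0024]
```

```bash
python3 -m creep '0 0.02 0.03 0.04 0.08 0 0;0 0 0 0 0.08 0 0;0 0.02 0 0 0.08 0 0;0 0 0 0 0.08 0 0;0 0.02 0 0 0.08 0 0'
python3 - <<'E'
from h import *
goto([.5186,-.2043,.1015],None)
E
python3 -m creep '0 0.02 0.02 0.02 0.08 0 0;0 0 0 0 0.08 0 0;0 0.02 0 0 0.08 0 0;0 0 0 0 0.08 0 0;0 0.02 0 0 0.08 0 0'
python3 - <<'E'
from h import *
goto([.5186,-.2043,.1015],None)
E
```

```text
time_s: 17.5
eef_pos: [0.5188, -0.2036, 0.1015]
eef_rot: [0.032, 0.707, 0.033, -0.706]
wrist_force: [-1.0, 1.4, 3.1]
opening: 0.156
t 17.5 pos [ 0.5188 -0.2036  0.1015] q [-0.5883  0.2943  1.7539  0.0025  1.0942  0.8899] F [-0.962   1.3724  3.0643] T [0.1198 0.2787 0.2197] open 0.156
tool y yaw -1.479339605815431 x [ 0.0006  0.0023 -1.    ] shift cm [0.001  0.068  0.0226] dist 0.07171553595209554
time_s: 18.12
eef_pos: [0.5188, -0.2033, 0.1015]
eef_rot: [0.113, -0.698, 0.112, 0.698]
wrist_force: [-1.2, 1.5, 3.3]
opening: 0.151
t 18.125 pos [ 0.5188 -0.2033  0.1015] q [-0.5879  0.2943  1.7539  0.0027  1.0945  1.3014] F [-1.2424  1.5085  3.3363] T [0.1458 0.2596 0.1303] open 0.151
tool y yaw -1.890524108602856 x [ 0.0003  0.0026 -1.    ] shift cm [ 0.0012  0.1025 -0.0155] dist 0.10367289473087013
```

```bash
python3 -m creep '0 0.02 0.05 0 0.08 0 0.002;0 0 0 0 0.08 0 0;0 0.02 0 0 0.08 0 0;0 0 0 0 0.08 0 0;0 0.02 0 0 0.08 0 0'
python3 - <<'E'
from h import *
goto([.5186,-.2043,.1015],None)
E
python3 -m creep '0 0.02 0.03 -0.05 0.08 0 0;0 0 0 0 0.08 0 0;0 0.02 0 0 0.08 0 0;0 0 0 0 0.08 0 0;0 0.02 0 0 0.08 0 0'
python3 - <<'E'
from h import *
goto([.5186,-.2043,.1015],None)
E
```

```text
time_s: 18.75
eef_pos: [0.5189, -0.2029, 0.1015]
eef_rot: [0.253, -0.66, 0.252, 0.661]
wrist_force: [-1.5, 1.6, 2.6]
opening: 0.152
t 18.75 pos [ 0.5189 -0.2029  0.1015] q [-0.5864  0.2945  1.7537  0.0011  1.0946  1.7149] F [-1.5003  1.5855  2.6491] T [0.0859 0.2632 0.1805] open 0.152
tool y yaw -2.301790902053282 x [-0.0004  0.0015 -1.    ] shift cm [ 0.0007  0.1215 -0.068 ] dist 0.139217898025894
time_s: 19.38
eef_pos: [0.5192, -0.2028, 0.1015]
eef_rot: [0.383, -0.594, 0.382, 0.596]
wrist_force: [-0.6, 0.6, 2.8]
opening: 0.153
t 19.375 pos [ 0.5192 -0.2028  0.1015] q [-0.586   0.2953  1.7526  0.0014  1.0956  2.1261] F [-0.6323  0.6472  2.7501] T [0.1808 0.2218 0.184 ] open 0.153
tool y yaw -2.7127043582793524 x [-0.001   0.0021 -1.    ] shift cm [ 0.0021  0.1168 -0.1166] dist 0.16501910079071935
```

```bash
python3 -m creep '0 0.02 0.05 -0.05 0.06 0 0.001;0 0 0 0 0.06 0 0;0 0.02 0 0 0.06 0 0;0 0 0 0 0.06 0 0;0 0.02 0 0 0.06 0 0'
python3 - <<'E'
from h import *
goto([.5186,-.2043,.1015],None)
for c in("top","side"):
    p,d=ctrl.camera(c)
    u=proj(c,[.47,-.203,.06]).astype(int)
    cv2.imwrite(f"pics/{c}6c.png",cv2.resize(p[u[1]-50:u[1]+50,u[0]-50:u[0]+50],None,fx=4,fy=4,interpolation=2))
a=cv2.imread("pics/top6c.png");b=cv2.imread("pics/side6c.png");cv2.imwrite("pics/m6.png",np.hstack([a,b]))
E
```

```text
time_s: 20.0
eef_pos: [0.5194, -0.2027, 0.1015]
eef_rot: [0.469, -0.528, 0.469, 0.53]
wrist_force: [-2.2, 1.8, 2.9]
opening: 0.154
t 20.0 pos [ 0.5194 -0.2027  0.1015] q [-0.5855  0.296   1.7516  0.0012  1.0963  2.4346] F [-2.2341  1.7885  2.8925] T [0.0826 0.2725 0.1915] open 0.154
tool y yaw -3.0205998216608507 x [-0.0015  0.0022 -1.    ] shift cm [ 0.0011  0.1026 -0.1521] dist 0.18347413708360213
```

View pics/m6.png

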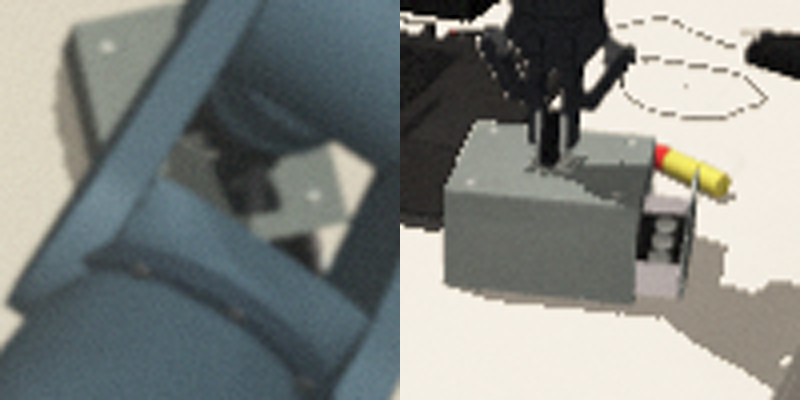

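```bash
python3 -m creep '0 0.02 0.03 -0.05 0.04 0 0.001;0 0 0 0 0.04 0 0'; python3 -c "
from h import *
goto([.519,-.2035,.1015])"; python3 -m creep '0 0 0 0 0.04 0 0;0 0 0 0 0.03 0 0'; python3 -c "
from h import *
goto([.519,-.2035,.1015])"
```

```text
time_s: 20.35
eef_pos: [0.5195, -0.2027, 0.1015]
eef_rot: [0.489, -0.51, 0.489, 0.512]
wrist_force: [-1.1, 0.4, 0.3]
opening: 0.155
t 20.35 pos [ 0.5195 -0.2027  0.1015] q [-0.5856  0.2966  1.7509  0.0015  1.0974  2.5115] F [-1.1239  0.4089  0.3013] T [0.009  0.1634 0.1696] open 0.155
tool y yaw -3.0978089369444004 x [-0.002   0.0029 -1.    ] shift cm [ 0.0038  0.052  -0.0812] dist 0.0965238588363504
time_s: 20.6
eef_pos: [0.5195, -0.2026, 0.1015]
eef_rot: [0.506, -0.492, 0.506, 0.495]
wrist_force: [-0.8, 0.7, 1.4]
opening: 0.15
t 20.6 pos [ 0.5195 -0.2026  0.1015] q [-0.5854  0.2966  1.7509  0.0013  1.0972  2.581 ] F [-0.8204  0.7303  1.3977] T [0.0549 0.0986 0.196 ] open 0.15
tool y yaw 3.1161404392227903 x [-0.0019  0.0027 -1.    ] shift cm [ 0.003   0.0514 -0.0885] dist 0.10239063013665455
```

```bash
python3 -m creep '0 0.01 0 0 0.03 0 0'; python3 -m creep '0 0 0 0 0.03 0 0'; python3 -c "
from h import *
goto([.519,-.2035,.1015])"
```

```text
time_s: 20.72
eef_pos: [0.5196, -0.2027, 0.1015]
eef_rot: [0.514, -0.485, 0.514, 0.487]
wrist_force: [-1.3, 1.2, 2.2]
opening: 0.153
time_s: 20.85
eef_pos: [0.5196, -0.2027, 0.1015]
eef_rot: [0.522, -0.476, 0.521, 0.479]
wrist_force: [-0.9, 1.4, 0.6]
opening: 0.155
t 20.85 pos [ 0.5196 -0.2027  0.1015] q [-0.5854  0.2966  1.7508  0.0013  1.0972  2.6432] F [-0.9233  1.3805  0.6356] T [0.048  0.1183 0.187 ] open 0.155
tool y yaw 3.0538995415688417 x [-0.0019  0.0027 -1.    ] shift cm [ 0.0037  0.0507 -0.0883] dist 0.10187445039442561
```

```bash
python3 -m creep '0 0 0 0 0.02 0 0;0 0 0 0 0 0 0;0 0 0 0 0 0 0;0 0 0 0 0 0 0'; python3 -c "
from h import *
goto([.519,-.2035,.1015])"; python3 -m creep '0.4 0 0 0 0 0 0;0.5 0 0 0 0 0 0;0.6 0 0 0 0 0 0;0.6 0 0 0 0 0 0'; python3 -c "
from h import *
goto([.519,-.2035,.1015])"
```

```text
time_s: 21.35
eef_pos: [0.5196, -0.2027, 0.1015]
eef_rot: [0.527, -0.471, 0.526, 0.473]
wrist_force: [-1.4, 0.4, 2.4]
opening: 0.153
t 21.35 pos [ 0.5196 -0.2027  0.1015] q [-0.5854  0.2967  1.7508  0.0013  1.0971  2.6644] F [-1.4048  0.4125  2.3728] T [0.0693 0.1388 0.1787] open 0.153
tool y yaw 3.0327456538368174 x [-0.0019  0.0027 -1.    ] shift cm [ 0.0011  0.0486 -0.0904] dist 0.10263632302673137
time_s: 21.85
eef_pos: [0.5197, -0.2029, 0.1012]
eef_rot: [0.527, -0.471, 0.526, 0.473]
wrist_force: [0.5, -0.1, -0.3]
opening: 0.602
t 21.85 pos [ 0.5197 -0.2029  0.1012] q [-0.5857  0.2972  1.7508  0.0016  1.0962  2.6647] F [ 0.4614 -0.1178 -0.2941] T [-0.0602 -0.022  -0.0812] open 0.602
tool y yaw 3.0319439154092898 x [-0.0014  0.0027 -1.    ] shift cm [-0.0261  0.0641 -0.0715] dist 0.09951734579600899
```

Released cleanly. Raise straight up, then clear the view.

```bash
python3 -m creep '0.7 -1 0 0 0 0 0;0.7 -2 0 0 0 0 0;0.7 -3 0 0 0 0 0;0.7 -4 0 0 0 0 0;0.7 -4 0 0 0 0 0;0.7 0 0 0 0 0 0'; python3 -c "
from h import *
goto([.35,-.45,.26])"
```

```text
time_s: 22.6
eef_pos: [0.5202, -0.2034, 0.2491]
eef_rot: [0.527, -0.472, 0.526, 0.472]
wrist_force: [-0.1, 0.5, -0.7]
opening: 0.702
t 22.6 pos [ 0.5202 -0.2034  0.2491] q [-0.5861  0.1293  1.6291  0.0015  1.3836  2.6649] F [-0.0535  0.5096 -0.7324] T [-0.0353 -0.0192 -0.0091] open 0.702
tool y yaw 3.031914679501154 x [ 0.0005  0.0015 -1.    ] shift cm [ -1.1364  14.2194 -26.3703] dist 29.981320122012455
```

```bash
python3 -m creep '0.7 0 2.8 -5.2 0 0 0;0.7 0 2.8 -5.2 0 0 0;0.7 0 2.8 -5.2 0 0 0;0.7 0 2.8 -5.2 0 0 0;0.7 0 2.8 -5.2 0 0 0;0.7 0 0 0 0 0 0'
python3 - <<'E'
from h import *
goto([.35,-.45,.26])
for c in("top","side"):
    p,d=ctrl.camera(c);np.save(c+"d7.npy",d);cv2.imwrite(f"pics/{c}7.png",p)
    u=proj(c,[.5,-.203,.08]).astype(int)
    cv2.imwrite(f"pics/{c}7c.png",cv2.resize(p[u[1]-50:u[1]+50,u[0]-50:u[0]+50],None,fx=4,fy=4,interpolation=2))
    W=cloud(c,d).reshape(-1,3);S=W[(abs(W[:,0]-.518)<.05)&(abs(W[:,1]+.203)<.05)&(W[:,2]>.105)&(W[:,2]<.15)]
    print(c,len(S),S[:,2].max(),cv2.minAreaRect(S[:,:2].astype(np.float32)*1000))
a=cv2.imread("pics/top7c.png");b=cv2.imread("pics/side7c.png");cv2.imwrite("pics/m7.png",np.hstack([a,b]))
E
```

```text
time_s: 23.35
eef_pos: [0.348, -0.4516, 0.2474]
eef_rot: [0.527, -0.472, 0.525, 0.473]
wrist_force: [0.4, 1.8, -0.8]
opening: 0.703
t 23.35 pos [ 0.348  -0.4516  0.2474] q [-1.1235  0.1577  1.6006  0.002   1.3853  2.1232] F [ 0.401   1.8474 -0.8031] T [ 0.0317 -0.015   0.0355] open 0.703
tool y yaw 3.0361175704661987 x [ 0.0009  0.0026 -1.    ] shift cm [-1.2629 -0.182   0.1867] dist 1.2895136396777673
top 131 0.13587901487832083 ((519.0581665039062, -202.97845458984375), (43.583919525146484, 14.504491806030273), 87.37113189697266)
side 81 0.13230294527089567 ((516.6434936523438, -200.0129852294922), (44.035587310791016, 14.959609031677246), 84.14311981201172)
```

View pics/m7.png

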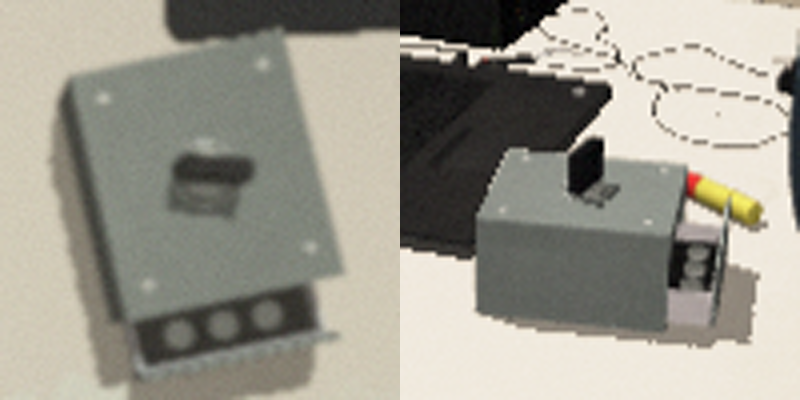

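View pics/top7.png

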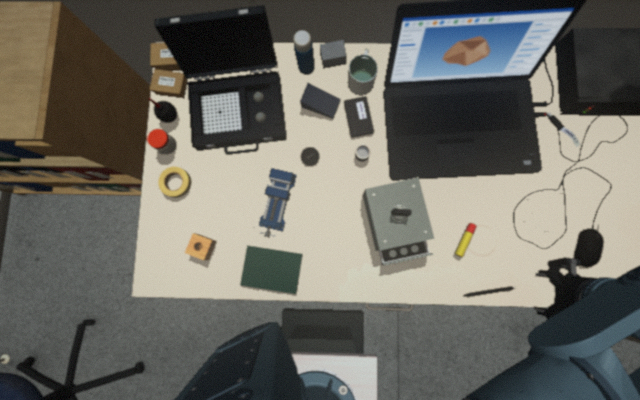

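```bash
python3 -c "
from h import *
print(ctrl.hand_in())"
```

```text
the job is handed in; nothing more can be done
None
```

The key is fully home in the lock, the drawer has sprung open, and the job is handed in after about 24 s of the 67 s; no verdict was reported.

I lifted the key from the stand and lowered it into the bore until it touched the plug face. I then swept it clockwise under light pressure, and it dropped into the slot about 0.5 rad counter-clockwise of the box's x axis. I pressed it home and turned it clockwise to about 1.9 rad past the box's x axis. Wrist forces that I read out while the key was in the lock stayed under about 8 N, and turning torque was about 0.2 N m. I then released the key and backed the arm away.

**Last checks:**
- **Drawer:** both cameras show it open.
- **Key seated:** when released, the TCP was at the height that puts the collar on the box's top (0.1015 m). In the cameras the handle's top was at 0.132–0.136 m against an expected 0.132 m, and it looks upright.
- **Key centring:** the top camera put the handle's centre about 0.5 mm from its own reading of the keyhole. The side camera was about 2 mm off, but it sees the handle at a slant.
- **Bolt:** its travel could not be read directly. The final key angle was 1.85 to 1.9 rad, and allowing for slack in the slot the bolt should be drawn past 9 mm. I did not feel the plug's stop.
- **Surroundings:** the notebook and glue stick look unmoved. The network never reported the lens cap. What I take to be it, a dark disc near (310, 156) in the top view, also looks unmoved.

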